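# Turn the carousel until the timer stands at the front mark

## Task

Turn the round carousel by gently pushing its rim or the green finger posts on the rim with the fingertips, until the red kitchen timer on it stands centred behind the blue arrow on the carousel's fixed tongue, and leave it standing still there. Do not grasp or lift anything, and do not touch the timer, the steel ring or the spice jar: they only ride along and must stay upright in their places on the disc. Leave the things round the carousel where they are.

Things in the scene. Friction and masses are not known exactly. Their poses are not given: they have to be found in the camera images.
- carousel: fixed foot of a turntable on the worktop; origin on the turning axis at worktop height, z up; -x points to the front mark (towards the robot, give or take 30 degrees). On it turns an aluminium disc, radius 154 mm, 16 to 28 mm above the worktop, with a dark rubber mat (radius 118 mm, top at 30 mm) on which three loose things stand about 66 mm from the axis.
- front_mark (a point): front mark: middle of the blue arrow, which points inwards to the axis, on the top of the flat white tongue of the fixed foot; 178 mm from the axis, 8 mm above the worktop. The tongue is 44 mm wide, 7 mm high and reaches from under the disc to 206 mm from the axis.
- post_0 (a point): middle of one of the six alike green finger posts that stand upright on the disc's rim and turn with it: 60 degrees apart, 140 mm from the axis, 16 mm in diameter, from 28 to 58 mm above the worktop. The point lies on the post's centre line, 43 mm above the worktop.
- carousel_disc (a joint): angle of the disc on its foot, rad, growing counter-clockwise seen from above; no stop. At 0 post_0 stands over the tongue: in the carousel's frame the posts stand at pi + value + k*pi/3 from +x, counter-clockwise. Stiff bearing: 1 to 2 N at the posts turns it; it stays where it is left and hardly coasts after a slow push.
- timer: red kitchen timer with white base ring, 62 mm in diameter, 54 mm tall, standing loose on the disc's mat and carried by it; origin at the centre of its underside (30 mm above the worktop). It starts 35 to 160 degrees to either side of the front mark. Its own yaw does not matter.
- ring_cutter_0: open steel forming ring standing on the carousel's disc, 64 mm outside diameter, 36 mm tall, loose; origin at the centre of its underside (30 mm above the worktop).
- spice_jar: low closed spice jar of brown glass with a black cap, 52 mm in diameter, 56 mm tall, standing loose on the carousel's disc; origin at the centre of its underside (30 mm above the worktop).
- probe: yellow food thermometer with a thin steel probe, 226 mm long, 38 mm wide, 18 mm tall, lying on the worktop left of the carousel; bystander. Origin under its middle.
- salt_shaker: round steel shaker, 68 mm wide, 96 mm tall, on the worktop right of the carousel; bystander. Origin at the centre of its underside.
- sq_oil: yellow squeeze bottle with white nozzle, 45 mm wide, 178 mm tall, far left; bystander. Origin at the centre of its underside.
- turner_1: slotted turner with yellow handle, 297 mm long, lying far right; bystander. Origin under its middle.
Things that resemble listed ones, but are neither listed nor needed, are in the scene too. There is more than one size of the ring_cutter_0; the job needs the larger. Several things have the shape of the timer; the one meant has the colours described above.

How it is judged (in metres and radians):
At the end, for the whole second after the job is handed in: The timer's centre lies within 12 mm either side of the line from the axis through the blue arrow, on the arrow's side; the disc is at rest; the timer, ring and jar stand upright on the mat, 45 to 90 mm from the axis; the four bystanders are within 15 mm of where they were (y of timer in the frame of carousel between -0.012 and 0.012 m and x of timer in the frame of carousel below -0.04 m and velocity of joint carousel_disc between -0.05 and 0.05 rad/s and horizontal distance between timer and carousel between 0.045 and 0.09 m and angle between each of timer, ring_cutter_0, spice_jar's own z axis and vertical below 0.15 rad and z of timer in the frame of carousel between 0.024 and 0.036 m and horizontal distance between ring_cutter_0 and carousel between 0.045 and 0.09 m and z of ring_cutter_0 in the frame of carousel between 0.024 and 0.036 m and horizontal distance between spice_jar and carousel between 0.045 and 0.09 m and z of spice_jar in the frame of carousel between 0.024 and 0.036 m and distance of each of probe, salt_shaker, sq_oil, turner_1 from where it was at the start of the episode below 0.015 m); the robot touches nothing.
It fails at once if the fingers grip or press the carousel with more than 25 N (contact force between the fingers and carousel above 25 N).
It fails at once if the robot touches the timer, ring or jar (contact force between any of the arm, the fingers and timer above 0.5 N or contact force between any of the arm, the fingers and ring_cutter_0 above 0.5 N or contact force between any of the arm, the fingers and spice_jar above 0.5 N).
It fails at once if the timer, ring or jar is lifted off the disc (z of any of timer, ring_cutter_0, spice_jar in the frame of carousel above 0.045 m).
It fails at once if the timer, ring or jar tips over, or slides out of its place to less than 45 or more than 90 mm from the axis (angle between any of timer, ring_cutter_0, spice_jar's own z axis and vertical above 0.35 rad or horizontal distance between any of timer, ring_cutter_0, spice_jar and carousel above 0.09 m or horizontal distance between any of timer, ring_cutter_0, spice_jar and carousel below 0.045 m).
It fails at once if the thermometer, shaker, bottle or turner is moved by more than 15 mm (distance of any of probe, salt_shaker, sq_oil, turner_1 from where it was at the start of the episode above 0.015 m).
It also fails if it takes over 72 s, if anything falls off the work surface, if the arm or the gripper's body presses on something with over 40 N, if the wrist force passes 120 N, or if a joint passes its speed limit or range.

## Robot

A 6-joint arm with a two-finger parallel gripper is mounted at the origin on a cart in front of the work surface, level with it; the furniture and walls round the work are solid. World frame = base frame: x ahead of the robot, y to its left, z up, the work surface at z = 0. Lengths are in mm, angles in rad, forces in N, time in s.
With the tool pointing down it reaches from about 350 to 975 mm from the base axis. Payload 7.1 kg.
Tool frame: the origin (TCP) lies midway between the tips of the shut fingers; the grasp point (between the pads) lies ctrl.tcp_to_grasp behind it (ctrl.tcp_to_grasp is the distance from the TCP to the grasp point, in mm); z points along the fingers, y is the direction in which the jaws open and shut (so a half turn about z gives the same grasp; the last joint's range is limited). The gripper opens to 88 mm and grips with 3 to 60 N. Pads are 20 mm wide; open, the fingers measure 115 mm over their backs; the gripper's body (75 mm by 178 mm) begins 61 mm behind the grasp point.
Start: joints at [-1.274, 0.423, 1.63, -0, 1.089, -0.019], TCP at [194.128, -594.07, 222.675] pointing down, gripper open.
Joint ranges: [-3, 3], [-0.9, 2.11], [0.09, 2.58], [-1.31, 4.45], [0.11, 2.69], [-2.54, 2.54]. Speed limits (rad/s): [2.39, 2.39, 3.01, 3.14, 3.14, 3.14].

## Interface

Orientations are given as a rotation vector (axis times angle).
In Python, from workcell import ctrl gives the robot as it stands.
- The arm moves only by the tool play_rows, never from a script. Its argument "increments" is text: rows parted by semicolons, each of 5 numbers parted by spaces: the opening, from 0 (shut) to 1 (fully open), then the shift along the world's x, y, z in m, then the turn about the world's z in degrees. A call has 1 to 20 rows; each row shifts and turns the commanded pose from where the row before left it; what a row does not reach is not made up. A row lasts 1/10 s, in which the tool goes at most 50 mm and 8.59 degrees, less where a joint would pass 70% of its speed; a pose out of reach is approached as far as the arm can. A call is refused whole if a number of a shift passes 0.05 or a number of a turn 8.59, either way. A call with a gripper value outside its range is refused whole. The fingers move at their own pace and stop on an object; the grip force is fixed at half the most. Time passes only in rows, so rows that do not move let the fingers close. It gives the time, the measured TCP pose, the force and the opening at its end, in the units of the state.
- ctrl.get_obs(): the state, without advancing time (a new reading comes with each control period).
- ctrl.get_image(name): name is "scene" or "top" or "wrist"; returns a dict with "img" (480x640x3 uint8, red, green, blue), "range_z" (480x640 float32, mm along the optical axis (not along the pixel's ray), 0 where there is no reading), "vertical_fov" (degrees; the focal length in pixels is half the picture's height over the tangent of half this angle, whatever the lens; pixels are square), "cx", "cy" (the principal point, pixels), "origin" and "attitude" of the camera in the world. Camera axes: x right, y down, z forward; pixel columns grow to the right and rows downward; lengths in mm; the calibration is good to about 2 mm. A picture is of the moment at which its call begins.
- ctrl.close_job(): hands the job in, once; it reports no verdict.
The state is a dict: "t": time; "qpos": joint angles; "qvel": joint speeds; "joint_torque": joint torques, N m; "ee_pos": TCP position; "orientation": TCP orientation; "ft_force": force on the tool from outside, world axes, zero at the start; "moment": the same for the moment, N m; "width": finger opening in mm.
Only numpy, scipy, OpenCV 4.12 (cv2) and the standard library are available. Lean on these libraries where they do the work, as an engineer would, in place of code of your own. Each camera call takes 0.05 s, during which the arm holds its last target. There are 200 camera calls.

## Working session

There is one attempt and no reset: what is moved stays moved. The work goes in short steps, Python scripts to look and compute and a tool call to move; the robot and the scene stay as the last step left them, time stands still between calls to the robot, and variables do not carry over. Pictures are saved under pics/ and viewed, on a budget of 10 in all, crops included, one or two more only if the job needs it, and the job is handed in when it is done.

Besides the shell and the picture viewer there is one more tool, called by a JSON object that holds its "api" and its "payload", one argument or row to a line. play_rows: Moves the arm, as the interface text tells. Its arguments: {"type":"object","properties":{"increments":{"type":"string"}},"required":["increments"]}

```bash
mkdir -p pics
cat > h.py <<'E'
import numpy as np, cv2
from workcell import ctrl
from scipy.spatial.transform import Rotation as R
def att(a):
    a=np.array(a,float)
    return a if a.shape==(3,3) else (R.from_rotvec(a).as_matrix() if a.size==3 else R.from_quat(a).as_matrix())
def ray(d,u,v,z):
    f=240/np.tan(np.radians(d["vertical_fov"])/2)
    r=att(d["attitude"])@np.array([(u-d["cx"])/f,(v-d["cy"])/f,1]); o=np.array(d["origin"],float)
    return o+r*(z-o[2])/r[2]
def cloud(d):
    f=240/np.tan(np.radians(d["vertical_fov"])/2)
    v,u=np.mgrid[:480,:640]; z=d["range_z"]
    p=np.stack([(u-d["cx"])/f*z,(v-d["cy"])/f*z,z],-1)
    return p@att(d["attitude"]).T+np.array(d["origin"])
def save(d,n): cv2.imwrite(f"pics/{n}.png",d["img"][:,:,::-1])
E
python3 - <<'E'
from h import *
for n in ("top","scene"):
    d=ctrl.get_image(n); save(d,n+"0"); print(n,d["origin"],d["attitude"],d["vertical_fov"],d["cx"],d["cy"])
print(ctrl.get_obs(), ctrl.tcp_to_grasp)
E
```

```text
top [ 305.26627789  -11.21124435 1510.26957785] [-2.11031187  2.17199863 -0.1624635 ] 53.43085909121105 316.13470666763396 242.83655715450388
scene [-335.10330072  470.68344897 1063.50942733] [-1.270373    2.26856499 -0.92988227] 51.444061676854375 321.0099530063754 236.24683719761387
{'t': 0.1, 'qpos': array([-1.27400310e+00,  4.23761093e-01,  1.63062371e+00, -2.04924105e-05,
        1.08860343e+00, -1.89967280e-02]), 'qvel': array([ 0.00155502, -0.00139189,  0.0008988 , -0.00065304, -0.00045288,
        0.0007623 ]), 'joint_torque': array([ 2.46844511e-04, -5.45614779e+01, -2.74324501e+01,  6.45519909e-02,
        1.88148947e-02, -3.54563849e-05]), 'ee_pos': array([ 193.97548971, -593.59652941,  221.97752939]), 'orientation': array([-3.10114786e+00, -4.93780959e-01,  3.31600401e-04]), 'ft_force': array([ 0.04962978, -0.21471611,  0.48920792]), 'moment': array([-0.00988483,  0.00063023,  0.01823695]), 'width': 87.96712516768102} 18.700000000000003
```

View pics/top0.png

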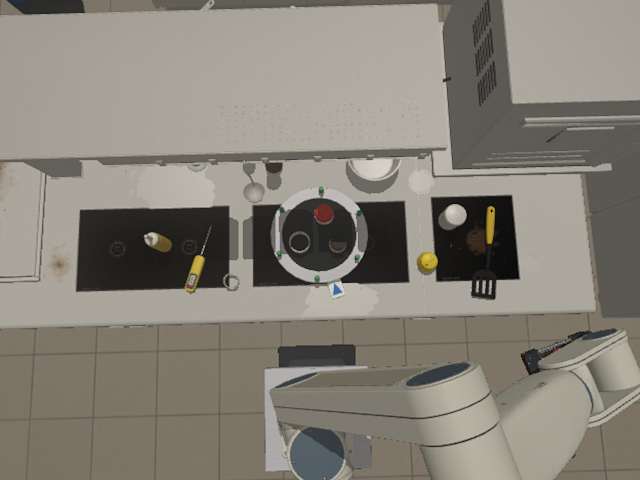

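View pics/scene0.png

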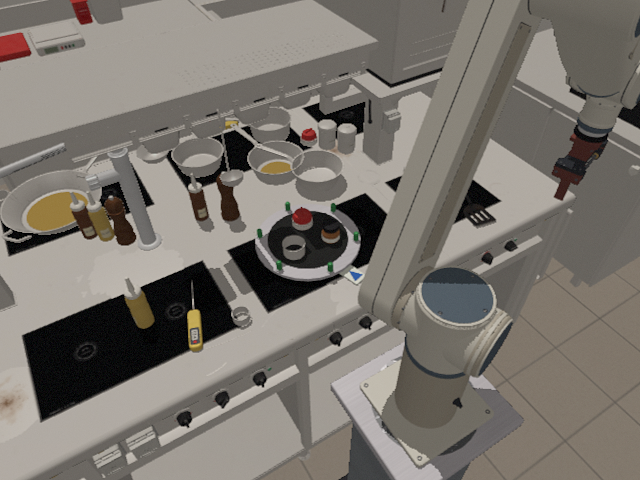

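The top view shows the carousel at about (319,235) px, with the timer at (324,213) on the far side and the arrow at (336,289). The jar is at (338,244), the ring at (299,242), and the six posts are on the rim. I'll measure these next.

```bash
cat >> h.py <<'E'
def blobs(d,cond,amin,z,box=(220,150,420,320)):
    h=cv2.cvtColor(d["img"],cv2.COLOR_RGB2HSV).astype(int); m=cond(h[...,0],h[...,1],h[...,2]).astype(np.uint8)
    n,l,s,c=cv2.connectedComponentsWithStats(m)
    return [(tuple(c[i].round(1)),int(s[i,4]),ray(d,*c[i],z)[:2]) for i in range(1,n) if s[i,4]>=amin and box[0]<c[i][0]<box[2] and box[1]<c[i][1]<box[3]]
green=lambda h,s,v:(h>40)&(h<85)&(s>90)&(v>40)
blue=lambda h,s,v:(h>98)&(h<125)&(s>100)&(v>60)
red=lambda h,s,v:((h<8)|(h>172))&(s>140)&(v>60)
def circ(P):
    P=np.array(P); A=np.c_[2*P,np.ones(len(P))]; x=np.linalg.lstsq(A,(P**2).sum(1),rcond=None)[0]
    return x[:2],np.sqrt(x[2]+x[0]**2+x[1]**2)
def wrap(a): return (a+180)%360-180
def measure(d):
    g=blobs(d,green,6,50); b=blobs(d,blue,20,8); r=blobs(d,red,60,78)
    return g,b,r
E
python3 - <<'E'
from h import *
d=ctrl.get_image("top"); g,b,r=measure(d)
for n,x in zip("gbr",(g,b,r)):
    for i in x: print(n,i)
c,rad=circ([i[2] for i in g]); print("axis",c,rad)
ang=lambda p:np.degrees(np.arctan2(*(p-c)[::-1]))
print("arrow",ang(b[0][2]),np.linalg.norm(b[0][2]-c),"timer",ang(r[0][2]),np.linalg.norm(r[0][2]-c),"turn ccw",wrap(ang(b[0][2])-ang(r[0][2])))
print("posts",[round(ang(i[2])) for i in g])
P=cloud(d)
for u,v in((319,140),(440,150),(254,192),(274,166),(372,165),(429,260),(412,182),(231,282),(455,215)): print((u,v),P[v,u].round())
E
```

```text
g ((np.float64(320.6), np.float64(189.4)), 19, array([699.96748832, -31.40217452]))
g ((np.float64(281.2), np.float64(209.4)), 12, array([639.13522254,  93.68612658]))
g ((np.float64(358.3), np.float64(212.8)), 18, array([ 621.13430763, -147.17014899]))
g ((np.float64(278.7), np.float64(253.1)), 16, array([501.48392484, 104.00120629]))
g ((np.float64(356.6), np.float64(256.9)), 17, array([ 482.63993259, -135.9668513 ]))
g ((np.float64(316.6), np.float64(277.6)), 15, array([422.30369402, -10.88492208]))
b ((np.float64(336.2), np.float64(289.7)), 48, array([385.88109112, -71.1876283 ]))
r ((np.float64(323.7), np.float64(212.9)), 240, array([618.10283538, -38.24127492]))
axis [561.22069987 -21.50310072] 139.0905712697293
arrow -164.17930216681938 182.24305385037593 timer -16.397081184457328 59.29370806521729 turn ccw -147.78222098236205
posts [-4, 56, -65, 115, -124, 176]
(319, 140) [687. -25. 511.]
(440, 150) [ 665. -295.  487.]
(254, 192) [644. 152. 251.]
(274, 166) [779. 114.  55.]
(372, 165) [ 789. -203.    6.]
(429, 260) [ 466. -357.   56.]
(412, 182) [ 731. -332.   -3.]
(231, 282) [420. 260.   0.]
(455, 215) [ 597. -436.   91.]
```

The timer is at −16° about the axis and the arrow at −164°, so the disc needs about 148° clockwise. I'll sweep the near posts with shut fingers, moving toward +y across the front. First I approach at height and turn the hand.

{"api": "play_rows", "payload": {
  "increments": "0 0.0194 0.0278 0 8.59;0 0.0194 0.0278 0 8.59;0 0.0194 0.0278 0 8.59;0 0.0194 0.0278 0 8.59;0 0.0194 0.0278 0 8.59;0 0.0194 0.0278 0 8.59;0 0.0194 0.0278 0 8.59;0 0.0194 0.0278 0 8.59;0 0.0194 0.0278 0 8.59;0 0.0194 0.0278 0 8.59;0 0.0194 0.0278 0 8.59;0 0.0194 0.0278 0 8.59;0 0.0194 0.0278 0 8.59;0 0.0194 0.0278 0 8.59;0 0.0194 0.0278 0 8.59;0 0.0194 0.0278 0 8.59;0 0 0 0 0;0 0 0 0 0"
}}

```text
t: 1.95
ee_pos: [504.4, -148.8, 222.4]
orientation: [-0.666, -3.07, 0.0]
ft_force: [-0.3, -0.5, 0.0]
width: 0.1
```

Run:
```python
from h import *
o=ctrl.get_obs(); print(o["qpos"],R.from_rotvec(o["orientation"]).as_matrix().round(3),o["ee_pos"])
d=ctrl.get_image("wrist"); save(d,"w1"); d=ctrl.get_image("top"); save(d,"t1"); g,b,r=measure(d); print(g,b,r)
```

```text
[-3.09348178e-01  2.78856215e-01  1.84781851e+00 -3.11170856e-04
  1.01558647e+00 -1.45294713e+00] [[-0.91   0.414 -0.001]
 [ 0.414  0.91  -0.   ]
 [ 0.001 -0.    -1.   ]] [ 504.42593984 -148.81198841  222.3959395 ]
[((np.float64(320.6), np.float64(189.4)), 19, array([699.96748832, -31.40217452])), ((np.float64(281.4), np.float64(209.5)), 13, array([638.73262678,  93.27127201])), ((np.float64(278.7), np.float64(253.1)), 16, array([501.48392484, 104.00120629])), ((np.float64(316.6), np.float64(277.6)), 15, array([422.30369402, -10.88492208]))] [] [((np.float64(323.6), np.float64(212.8)), 237, array([618.15289268, -38.07411899]))]
```

View pics/w1.png

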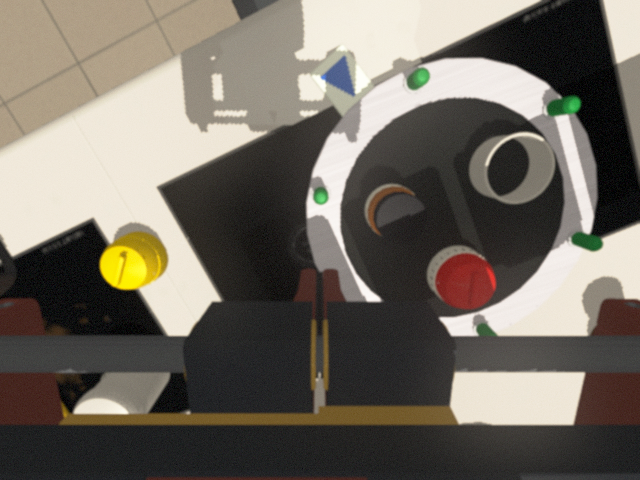

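The wrist view shows the fingers at about (320,285), a few mm clear of the post at (320,197) on its −y side. The rim below is free. I'll descend and compute the arc rows.

{"api": "play_rows", "payload": {
  "increments": "0 0 0 -0.03 0;0 0 0 -0.03 0;0 0 0 -0.03 0;0 0 0 -0.03 0;0 0 0 -0.03 0;0 0 0 -0.02 0;0 0 0 -0.01 0;0 0 0 0 0"
}}

```text
t: 2.85
ee_pos: [503.4, -149.8, 41.7]
orientation: [-0.668, -3.067, -0.0]
ft_force: [-0.1, 0.7, 1.0]
width: 0.5
```

```bash
cat >> h.py <<'E'
C=np.array([561.2,-21.5])
def arc(a0,a1,n,r=140):
    a=np.radians(np.linspace(a0,a1,n+1)); p=np.c_[np.cos(a),np.sin(a)]*r/1000
    for q in np.diff(p,axis=0): print("0 %.4f %.4f 0 %.1f"%(*q,(a1-a0)/n),end=";")
    print()
E
python3 -c "
from h import *
arc(246,206,12);arc(206,166,12)"
```

```text
0 -0.0073 0.0035 0 -3.3;0 -0.0071 0.0039 0 -3.3;0 -0.0069 0.0044 0 -3.3;0 -0.0066 0.0047 0 -3.3;0 -0.0063 0.0051 0 -3.3;0 -0.0060 0.0055 0 -3.3;0 -0.0057 0.0058 0 -3.3;0 -0.0053 0.0061 0 -3.3;0 -0.0050 0.0064 0 -3.3;0 -0.0046 0.0067 0 -3.3;0 -0.0042 0.0070 0 -3.3;0 -0.0038 0.0072 0 -3.3;
0 -0.0034 0.0074 0 -3.3;0 -0.0029 0.0076 0 -3.3;0 -0.0025 0.0078 0 -3.3;0 -0.0020 0.0079 0 -3.3;0 -0.0016 0.0080 0 -3.3;0 -0.0011 0.0081 0 -3.3;0 -0.0006 0.0081 0 -3.3;0 -0.0001 0.0081 0 -3.3;0 0.0003 0.0081 0 -3.3;0 0.0008 0.0081 0 -3.3;0 0.0013 0.0080 0 -3.3;0 0.0017 0.0080 0 -3.3;
```

{"api": "play_rows", "payload": {
  "increments": "0 -0.0073 0.0035 0 -3.3;0 -0.0071 0.0039 0 -3.3;0 -0.0069 0.0044 0 -3.3;0 -0.0066 0.0047 0 -3.3;0 -0.0063 0.0051 0 -3.3;0 -0.0060 0.0055 0 -3.3;0 -0.0057 0.0058 0 -3.3;0 -0.0053 0.0061 0 -3.3;0 -0.0050 0.0064 0 -3.3;0 -0.0046 0.0067 0 -3.3;0 -0.0042 0.0070 0 -3.3;0 -0.0038 0.0072 0 -3.3"
}}

```text
t: 4.05
ee_pos: [436.6, -83.5, 44.1]
orientation: [1.669, 2.658, 0.001]
ft_force: [0.1, -1.5, 0.9]
width: 0.7
```

Run:
```python
from h import *
d=ctrl.get_image("wrist"); save(d,"w2"); print(ctrl.get_obs()["qpos"])
d=ctrl.get_image("top"); save(d,"t2")
```

```text
[-2.14261992e-01  4.85501975e-01  2.12224895e+00  2.12603871e-05
  5.32367754e-01 -6.60987215e-01]
```

View pics/w2.png

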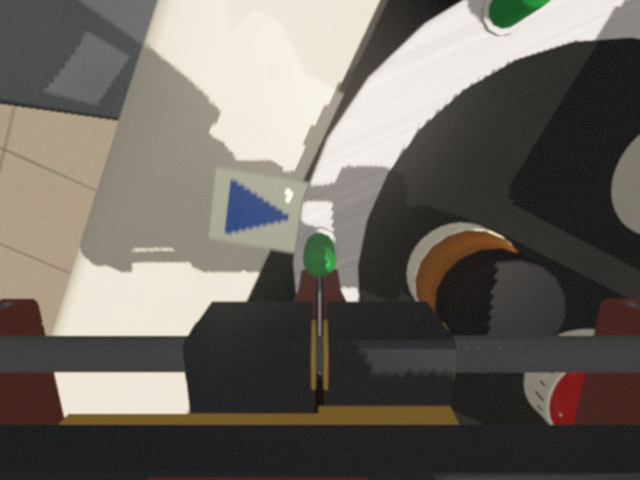

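The post sits right on the fingertips at (320,250), the push is about 1.5 N, and the load is undisturbed. I'll continue the arc.

{"api": "play_rows", "payload": {
  "increments": "0 -0.0034 0.0074 0 -3.3;0 -0.0029 0.0076 0 -3.3;0 -0.0025 0.0078 0 -3.3;0 -0.0020 0.0079 0 -3.3;0 -0.0016 0.0080 0 -3.3;0 -0.0011 0.0081 0 -3.3;0 -0.0006 0.0081 0 -3.3;0 -0.0001 0.0081 0 -3.3;0 0.0003 0.0081 0 -3.3;0 0.0008 0.0081 0 -3.3;0 0.0013 0.0080 0 -3.3;0 0.0017 0.0080 0 -3.3;0 0.001 0.004 0 -1.5;0 0 0 0 0;0 -0.001 -0.006 0 0;0 0 0 0.03 0;0 0 0 0.04 0;0 0 0 0.04 0;0 0 0 0.04 0;0 0 0 0 0"
}}

```text
t: 6.15
ee_pos: [428.8, 9.5, 197.4]
orientation: [2.49, 1.906, 0.012]
ft_force: [-0.2, -0.8, -0.8]
width: 0.5
```

Run:
```python
from h import *
print(ctrl.get_obs()["ee_pos"])
d=ctrl.get_image("wrist"); save(d,"w3")
d=ctrl.get_image("top"); save(d,"t3")
for i in sum(measure(d),[]): print(i,np.degrees(np.arctan2(*(i[2]-C)[::-1])))
```

```text
[428.78529527   9.49024152 197.44366537]
((np.float64(335.4), np.float64(192.5)), 18, array([688.61013702, -77.89300647])) -23.8746625346646
((np.float64(291.6), np.float64(198.2)), 16, array([674.0910967 ,  60.64257133])) 36.040634515873165
((np.float64(363.2), np.float64(227.1)), 17, array([ 575.48460263, -160.33625767])) -84.12561499961107
((np.float64(274.3), np.float64(238.9)), 16, array([546.07731519, 116.8421537 ])) 96.2384403879049
((np.float64(346.5), np.float64(268.1)), 15, array([ 448.74976404, -103.44769287])) -143.91744402944863
((np.float64(339.4), np.float64(233.0)), 235, array([554.10094225, -84.11968965])) -96.46788301721537
```

View pics/w3.png

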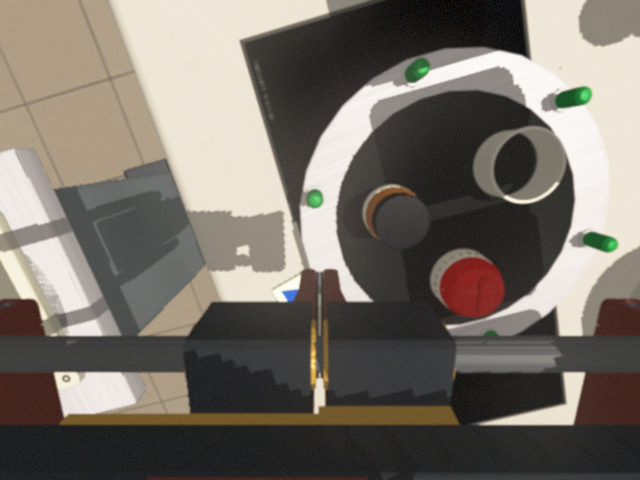

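The disc has turned about 79°. The timer is now at −96.5°, leaving 67.7° to go, and the next post is at 216°. I'll reposition behind that post.

{"api": "play_rows", "payload": {
  "increments": "0 0.0045 -0.0166 0 7.7;0 0.0045 -0.0166 0 7.7;0 0.0045 -0.0166 0 7.7;0 0.0045 -0.0166 0 7.7;0 0.0045 -0.0166 0 7.7;0 0.0045 -0.0166 0 7.7;0 0.0045 -0.0166 0 7.7;0 0.0045 -0.0166 0 7.7;0 0 0 0 0;0 0 0 -0.03 0;0 0 0 -0.03 0;0 0 0 -0.03 0;0 0 0 -0.03 0;0 0 0 -0.02 0;0 0 0 -0.01 0;0 0 0 -0.005 0;0 0 0 0 0"
}}

```text
t: 7.95
ee_pos: [461.2, -122.3, 37.3]
orientation: [-1.167, -2.916, 0.0]
ft_force: [0.2, 0.6, 0.1]
width: 0.5
```

Run:
```python
from h import *
o=ctrl.get_obs();p=o["ee_pos"][:2]-C;print(o["ee_pos"],np.degrees(np.arctan2(p[1],p[0]))+360,np.linalg.norm(p),o["ft_force"])
arc(226.5,191.5,11);arc(191.5,161.5,10)
```

```text
[ 461.21128255 -122.29822135   37.26261682] 225.23099563061098 141.97895986976775 [0.17956262 0.60448717 0.12028129]
0 -0.0055 0.0055 0 -3.2;0 -0.0052 0.0058 0 -3.2;0 -0.0048 0.0061 0 -3.2;0 -0.0045 0.0063 0 -3.2;0 -0.0041 0.0066 0 -3.2;0 -0.0038 0.0068 0 -3.2;0 -0.0034 0.0070 0 -3.2;0 -0.0030 0.0072 0 -3.2;0 -0.0026 0.0073 0 -3.2;0 -0.0022 0.0075 0 -3.2;0 -0.0018 0.0076 0 -3.2;
0 -0.0013 0.0072 0 -3.0;0 -0.0009 0.0073 0 -3.0;0 -0.0005 0.0073 0 -3.0;0 -0.0001 0.0073 0 -3.0;0 0.0003 0.0073 0 -3.0;0 0.0006 0.0073 0 -3.0;0 0.0010 0.0073 0 -3.0;0 0.0014 0.0072 0 -3.0;0 0.0018 0.0071 0 -3.0;0 0.0021 0.0070 0 -3.0;
```

{"api": "play_rows", "payload": {
  "increments": "0 -0.0055 0.0055 0 -3.2;0 -0.0052 0.0058 0 -3.2;0 -0.0048 0.0061 0 -3.2;0 -0.0045 0.0063 0 -3.2;0 -0.0041 0.0066 0 -3.2;0 -0.0038 0.0068 0 -3.2;0 -0.0034 0.0070 0 -3.2;0 -0.0030 0.0072 0 -3.2;0 -0.0026 0.0073 0 -3.2;0 -0.0022 0.0075 0 -3.2;0 -0.0018 0.0076 0 -3.2;0 -0.0013 0.0072 0 -3.0;0 -0.0009 0.0073 0 -3.0;0 -0.0005 0.0073 0 -3.0;0 -0.0001 0.0073 0 -3.0;0 0.0003 0.0073 0 -3.0;0 0.0006 0.0073 0 -3.0;0 0.0010 0.0073 0 -3.0;0 0 0 0 0;0 0 0 0 0"
}}

```text
t: 9.95
ee_pos: [420.3, 2.1, 38.3]
orientation: [2.4, 2.026, 0.002]
ft_force: [-0.4, 0.6, -0.0]
width: 0.5
```

Run:
```python
from h import *
o=ctrl.get_obs();p=o["ee_pos"][:2]-C;a=np.degrees(np.arctan2(p[1],p[0]));print(o["ee_pos"],a,np.linalg.norm(p),o["ft_force"])
d=ctrl.get_image("top"); save(d,"t4")
for i in sum(measure(d),[]): print(i,np.degrees(np.arctan2(*(i[2]-C)[::-1])))
```

```text
[420.27874528   2.14444724  38.34822181] 170.47535519442636 142.89107711189934 [-0.3625021   0.55961046 -0.01725571]
((np.float64(331.4), np.float64(191.1)), 17, array([693.46087963, -65.35062784])) -18.34275775982954
((np.float64(288.3), np.float64(200.9)), 16, array([665.72629217,  71.02912011])) 41.51600582575715
((np.float64(362.2), np.float64(222.9)), 17, array([ 588.61250031, -157.97287198])) -78.64247048622444
((np.float64(275.3), np.float64(243.1)), 15, array([533.02821816, 114.0825269 ])) 101.7380807263328
((np.float64(349.9), np.float64(265.5)), 15, array([ 456.67169971, -114.2107097 ])) -138.4287820976923
((np.float64(331.3), np.float64(245.3)), 123, array([516.80059936, -58.34390166])) -140.31313505252825
```

View pics/t4.png

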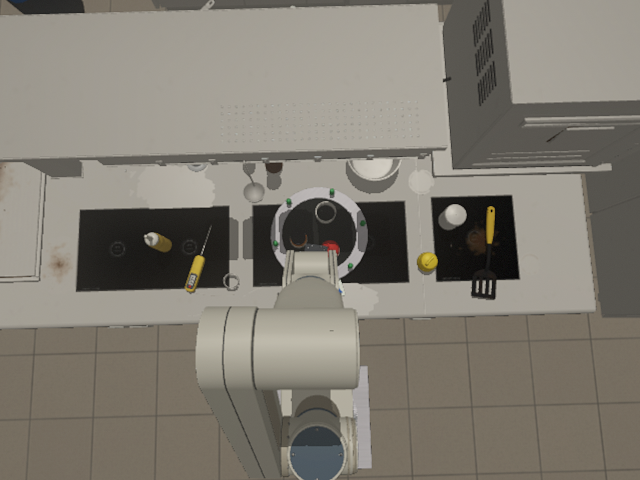

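From the posts, the disc has turned a further 54.5°, putting the timer at −151°. The last 13° go slowly, then I back off and rise.

```bash
python3 -c "
from h import *
arc(170.5,157.5,7,141)"
```

```text
0 0.0008 0.0045 0 -1.9;0 0.0010 0.0045 0 -1.9;0 0.0011 0.0044 0 -1.9;0 0.0013 0.0044 0 -1.9;0 0.0014 0.0043 0 -1.9;0 0.0015 0.0043 0 -1.9;0 0.0017 0.0042 0 -1.9;
```

{"api": "play_rows", "payload": {
  "increments": "0 0.0008 0.0045 0 -1.9;0 0.0010 0.0045 0 -1.9;0 0.0011 0.0044 0 -1.9;0 0.0013 0.0044 0 -1.9;0 0.0014 0.0043 0 -1.9;0 0.0015 0.0043 0 -1.9;0 0.0017 0.0042 0 -1.9;0 0 0 0 0;0 0 0 0 0;0 -0.0015 -0.005 0 0;0 0 0 0.02 0;0 0 0 0.04 0;0 0 0 0.05 0;0 0 0 0.05 0;0 -0.02 0.04 0.04 0;0 -0.02 0.05 0.02 0;0 -0.01 0.05 0 0;0 -0.01 0.05 0 0;0 0 0.05 0 0;0 0 0 0 0"
}}

```text
t: 12.0
ee_pos: [373.4, 257.0, 248.8]
orientation: [-2.615, -1.739, -0.004]
ft_force: [-0.1, -0.9, -0.3]
width: 0.6
```

Run:
```python
from h import *
print(ctrl.get_obs()["ee_pos"])
d=ctrl.get_image("top"); save(d,"t5"); g,b,r=measure(d)
for i in g+b+r: print(i,np.degrees(np.arctan2(*(i[2]-C)[::-1])))
d=ctrl.get_image("wrist"); save(d,"w5"); s=ctrl.get_image("scene"); save(s,"s5")
```

```text
[373.3668219  256.98938053 248.81943029]
((np.float64(295.7), np.float64(195.4)), 16, array([682.99529978,  47.47218455])) 29.52270178807519
((np.float64(340.0), np.float64(194.8)), 16, array([680.70882392, -91.95924539])) -30.522478215544172
((np.float64(363.6), np.float64(231.9)), 17, array([ 560.2135371 , -160.95140398])) -90.40529687379265
((np.float64(274.1), np.float64(233.8)), 16, array([562.23760172, 117.37388355])) 89.57192027964258
((np.float64(342.5), np.float64(271.1)), 15, array([439.8687658 , -90.82373266])) -150.25810948873146
((np.float64(296.7), np.float64(272.1)), 16, array([441.06638055,  49.72888795])) 149.33571074014296
((np.float64(336.2), np.float64(289.7)), 48, array([385.88109112, -71.1876283 ])) -164.17658974053487
((np.float64(325.7), np.float64(250.6)), 255, array([500.97391702, -40.70593432])) -162.31265888723053
```

View pics/t5.png

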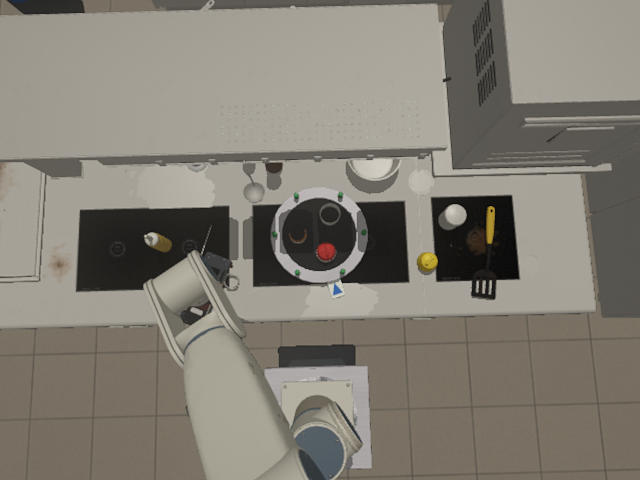

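The timer now sits behind the arrow in the top view: timer at (326,251) px, arrow at (336,290), roughly 2° apart. The bystanders look unmoved and the arm is clear. One cross-check with the scene camera follows.

Run:
```python
from h import *
def off(n,box):
    d=ctrl.get_image(n)
    g=blobs(d,green,6,46,box); b=blobs(d,blue,20,8,box); r=blobs(d,red,60,72,box)
    c,R0=circ([i[2] for i in g]); bb=max(b,key=lambda i:i[1]);print(n,len(g),c,R0,bb,[i[:2] for i in r])
    a=(bb[2]-c)/np.linalg.norm(bb[2]-c)
    for t in r:
        q=t[2]-c; print("along %.1f across %.1f"%(q@a,a[0]*q[1]-a[1]*q[0]))
off("top",(220,150,420,320)); off("scene",(240,190,380,300))
```

```text
top 6 [561.82028082 -21.59559639] 139.71937036099985 ((np.float64(336.2), np.float64(289.7)), 48, array([385.88109112, -71.1876283 ])) [((np.float64(325.6), np.float64(250.7)), 253)]
along 63.0 across 2.0
scene 6 [559.64607037 -20.66097079] 140.15504603285174 ((np.float64(355.2), np.float64(274.9)), 52, array([383.9923781 , -70.99724197])) [((np.float64(323.8), np.float64(239.7)), 297)]
along 68.6 across -4.0
```

```bash
python3 -c "
from h import *
print(ctrl.close_job())"
```

```text
the job is handed in; nothing more can be done
None
```

The red timer now stands behind the blue arrow, well inside the 12 mm tolerance by my measurements. The job is handed in; it reports no verdict.

- **What I did:** I turned the disc about 146° clockwise with shut fingers. That took two slow arc sweeps against the green posts, plus a slow final push of about 13°. I then backed off and raised the arm clear. Contact forces I read stayed at about 1.5 N, and the robot clock was about 12 s of the 72 s allowed.
- **Timer position:** Across the arrow line, the top camera put the timer 2 mm to one side and the scene camera 4 mm to the other. The two disagree by about 6 mm, probably because each camera sees a different side of the timer. Both readings pass. The timer was 63 to 69 mm from the axis.
- **Everything else:** In the last top view the timer, ring and jar were still standing on the mat and the bystanders looked unmoved. I judged this by eye and did not measure their positions.

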